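# Open the flux oven with the lid lifter

### The arm

A 6-joint arm with a two-finger parallel gripper is mounted at the origin on a cart in front of the work surface, level with it; the furniture and walls round the work are solid. World frame = base frame: x ahead of the robot, y to its left, z up, the work surface at z = 0. Lengths are in m, angles in rad, forces in N, time in s.
With the tool pointing down it reaches from about 0.35 to 0.975 m from the base axis. Payload 17.4 kg.
Tool frame: the origin (TCP) lies at the very end of the fingers, on their centre line; the grasp point (between the pads) lies 19 mm behind it (manip.grasp_offset is the distance from the TCP to the grasp point, in m); z points along the fingers, y is the line along which they close (so a half turn about z gives the same grasp; the last joint's range is limited). The gripper opens to 85 mm and grips with 20 to 120 N. Pads are 22 mm wide; open, the fingers measure 114 mm over their backs; the gripper's body (76 mm by 85 mm) begins 54 mm behind the grasp point. The pads swing forward as they close: fully open they stand 13 mm farther back than shut.
Start: joints at [-1.294, 0.116, 1.442, -0, 1.584, -0.038], TCP at [0.209, -0.642, 0.198] pointing down, gripper open.
Joint ranges: [-2.83, 2.83], [-0.83, 2.19], [0.07, 2.5], [-1.14, 4.28], [0.01, 3], [-2.97, 2.97]. Speed limits (rad/s): [1.89, 1.89, 2.22, 3.14, 3.14, 3.14].

### API

Orientations are given as a unit quaternion [w, x, y, z].
In Python, from station import manip gives the robot as it stands.
- The arm moves only by the shell command python3 -m inch 'ROWS'. ROWS is JSON, a list of rows, each a list of 7 numbers: the shift along the tool's x, y, z in m, then the turn, a rotation vector about the tool's x, y, z in degrees, then the opening, from -1 (shut) to 1 (fully open). A call has 1 to 12 rows; each row is the pose to reach, as a shift and turn from the pose commanded when the call began, along the tool's axes at that moment; what a row does not reach only later rows make up. A row lasts 1/12 s, in which the tool goes at most 41.7 mm and 7.16 degrees, less where a joint would pass 70% of its speed; a pose out of reach is approached as far as the arm can. A call with a gripper value outside its range is refused whole. The fingers move at their own pace and stop on an object; the grip force is fixed at half the most. Time passes only in rows, so rows that repeat a pose let the fingers close. It gives the time, the measured TCP pose, the force, the opening and the grip force at its end, in the units of the state.
- manip.get_obs(): the state, without advancing time (a new reading comes with each control period).
- manip.camera(name): name is "scene" or "side" or "wrist"; returns a dict with "frame" (400x640x3 uint8, blue, green, red), "fovy" (degrees; the focal length in pixels is half the picture's height over the tangent of half this angle, whatever the lens; pixels are square), "cx", "cy" (the principal point, pixels), "R" (3x3) and "t" (3): a world point X has camera coordinates R X + t. Camera axes: x right, y down, z forward; pixel columns grow to the right and rows downward; lengths in m; the calibration is good to about 2 mm. A picture is of the moment at which its call begins. There is no depth.
- manip.hand_in(): hands the job in; it is judged then, once.
The state is a dict: "time": time; "q": joint angles; "dq": joint speeds; "joint_torque": joint torques, N m; "eef_pos": TCP position; "tool_rot": TCP orientation; "wrist_force": force on the tool from outside, world axes, zero at the start; "moment": the same for the moment, N m; "gripper_width": finger opening in m; "grasp_force": force on a finger pad.
Only numpy, scipy, OpenCV 4.12 (cv2) and the standard library are available. Lean on these libraries where they do the work, as an engineer would, in place of code of your own. Each camera call takes 0.05 s, during which the arm holds its last target. There are 200 camera calls.

### The job

The small green flux oven is hot and has to be opened. Take the lid lifter from its holder, hook it under the loop of the lid, turn the lid anticlockwise (seen from above) until you feel it come up against its stop, then lift it off level, set it down gently on the ring-shaped lid rest so that it lies flat with its plug inside the ring, and stand the lifter back in its holder. Do not force the lid, neither at the stop nor upwards while it is still locked; nothing but the lifter may touch the hot lid, keep the gripper off the oven too, and leave the spray can, mug and piece of pipe where they stand.

Things in the scene. Friction and masses are not known exactly. Their poses are not given: they have to be found in the camera images.
- lid: Round steel lid, 164 mm across, about 0.45 to 0.7 kg. Origin: centre of the flange underside, which lies on the oven rim; z up. Flange top 8 mm, middle 12 mm above the origin. Below it a white plug, 114 mm across and 19 mm deep, with three lugs out to 65 mm radius. Locked by a bayonet with 2 mm of vertical play; turning it takes 0.1 to 0.3 Nm until the stop.
- loop (a point): Middle of the crown bar of the lid's fixed loop handle, 50 mm above the lid's origin, turning with the lid. Bar 8 mm thick, lying along this frame's y; the straight part is 60 mm long; legs at y = +/-36 mm, 64 mm apart inside; 34 mm free height between the lid and the bar. The loop can be hooked from either side (+x or -x).
- oven: Green round oven, fixed, 172 mm across, rim at 110 mm. Origin: centre of the underside; -x: side with the grey control panel (standing out to 116 mm from the centre). The bayonet ring is hidden under the lid: the lid must turn 17 to 58 degrees anticlockwise, a different amount each time, to reach a hard stop; there, and up to 4 degrees before it, the lid lifts straight out by 25 mm.
- lifter: Lid lifter, 172 mm tall, 0.25 kg, upright in its holder. Origin: middle of the flat hook foot (24 mm along x, 44 mm along y, 6 mm thick), z up along the handle axis. Behind the foot a back plate (x = -12 to -7 mm) rises to 46 mm; in front a lip (x = 7 to 12 mm) rises to 16 mm. Between them a 14 mm wide channel along y takes the loop bar, which then lies under the handle axis.
- lifter_grip (a point): Middle of the lifter's square wooden grip, 26 x 26 mm, flats facing the lifter's x and y, 96 to 170 mm above the lifter's origin; this point is at 133 mm. The hook opens forward (lifter +x) above the lip: bring the lip under the bar, move the lifter along its +x until the bar is over the channel, then raise it. The opening is 24 mm high. When turned, the hook has 9 degrees of play on the bar.
- holder: Blue steel holder, fixed, an upright box on a foot plate 60 x 92 mm. Origin: centre of the underside. Pocket 32 mm (x) by 52 mm (y) with a flared mouth at 60 mm height; the pocket floor, on which the lifter's foot stands, is 6 mm up. The lifter stands in it with the same yaw as the holder.
- lid_rest: Dark steel ring on three legs, fixed, 34 mm high, outside 166 mm, bore 142 mm across. Origin: centre of the underside. The lid lies on it with its flange on the ring's top (lid origin 34 mm above this origin) and the plug in the bore, centred to within about 6 mm; any yaw.
- spray_can: Zinc spray can, blue body with a red cap, 67 mm across, 205 mm tall, loose. Origin: centre of the underside. Leave it alone.
- mug: White enamel mug with pens, 71 x 97 mm, 136 mm tall, loose. Origin: underside near the middle. Leave it alone.
- pipe_piece: Dark steel pipe offcut, 48 mm across, 65 mm tall, loose, standing on end. Origin: centre of the underside. Leave it alone.

How it is judged:
By the outcome, as a careful person would: the job done as asked, in the order asked, and still so for the second after the job is handed in, with the robot touching nothing.
It also fails if it takes over 72 s, if anything falls off the work surface, if the arm or the gripper's body presses on something with over 40 N, if the wrist force passes 120 N, or if a joint passes its speed limit or range.

## Working session

There is one attempt and no reset: what is moved stays moved. The work goes in short steps, Python scripts to look and compute and a shell command to move; the robot and the scene stay as the last step left them, time stands still between calls to the robot, and variables do not carry over. Pictures are saved under pics/ and viewed, at most 10 in all, crops included, and the job is handed in when it is done.

```bash
ls; mkdir -p pics
cat > look.py <<'E'
from station import manip
import cv2, numpy as np, sys
for n in sys.argv[2:]:
    c=manip.camera(n); cv2.imwrite(f'pics/{sys.argv[1]}_{n}.png',c['frame'])
    np.savez(f'pics/{sys.argv[1]}_{n}.npz',**{k:c[k] for k in('frame','fovy','cx','cy','R','t')})
    print(n,c['fovy'],-c['R'].T@c['t'])
E
python3 look.py a scene side wrist; cd pics; python3 -c "
import cv2,numpy as np
a=[cv2.imread(f'a_{n}.png') for n in('scene','side','wrist')]
cv2.imwrite('w.png',a[2])"; python3 -c "
import sys;sys.path.insert(0,'.')
from station import manip;print(manip.get_obs())"
```

```text
pics
scene 51.38642075083904 [-0.00492949  0.69300567  0.84838007]
side 45.24690316487287 [ 0.52507843 -0.79516247  0.79303139]
wrist 61.16226658229164 [ 0.27876359 -0.6198827   0.37310425]
{'time': 0.15, 'q': array([-1.29380896e+00,  1.16391336e-01,  1.44211653e+00, -5.34554568e-07,
        1.58399017e+00, -3.78109132e-02]), 'dq': array([ 1.09790959e-04, -8.14589845e-04, -1.43045237e-03,  6.59313774e-04,
        1.97832461e-05, -1.55081980e-03]), 'joint_torque': array([ 2.66993056e-04, -7.32507849e+01, -6.32852197e+01, -1.29553855e-04,
        4.95632499e-03,  7.77052151e-05]), 'eef_pos': array([ 0.20893371, -0.64166852,  0.19731837]), 'tool_rot': array([-4.49426013e-04,  9.87638208e-01,  1.56750009e-01, -5.42729250e-05]), 'wrist_force': array([-0.49782863,  0.69523367, -0.38084057]), 'moment': array([-0.00669056, -0.00678502,  0.01966412]), 'grasp_force': 0.0, 'gripper_width': 0.0854769943467163}
```

View pics/a_scene.png

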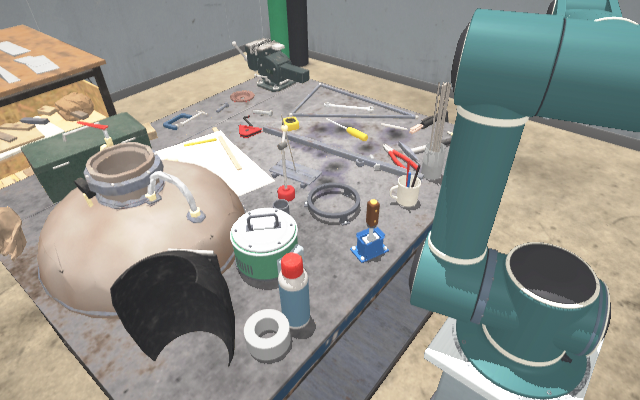

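View pics/a_side.png

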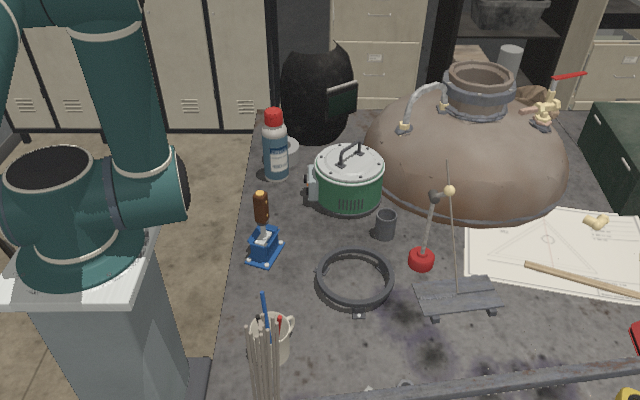

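The scene view shows the lid at about (264,228), the lifter and holder at (373,205)/(370,243), the rest at (333,202), the can at (293,290) and the mug at (407,190). In the side view the lid is at (349,162), the lifter at (261,205), the holder at (265,247), the rest at (355,278) and the pipe at (386,224). I'll enlarge both.

```bash
cd pics; python3 -c "
import cv2,numpy as np
s=cv2.imread('a_scene.png');d=cv2.imread('a_side.png')
def c(i,x,y): return cv2.resize(i[y:y+75,x:x+100],None,fx=4,fy=4,interpolation=cv2.INTER_CUBIC)
cv2.imwrite('z1.png',np.vstack([np.hstack([c(s,220,203),c(s,325,193)]),np.hstack([c(d,300,138),c(d,215,195)])]))"
```

```text
(no output)
```

View pics/z1.png

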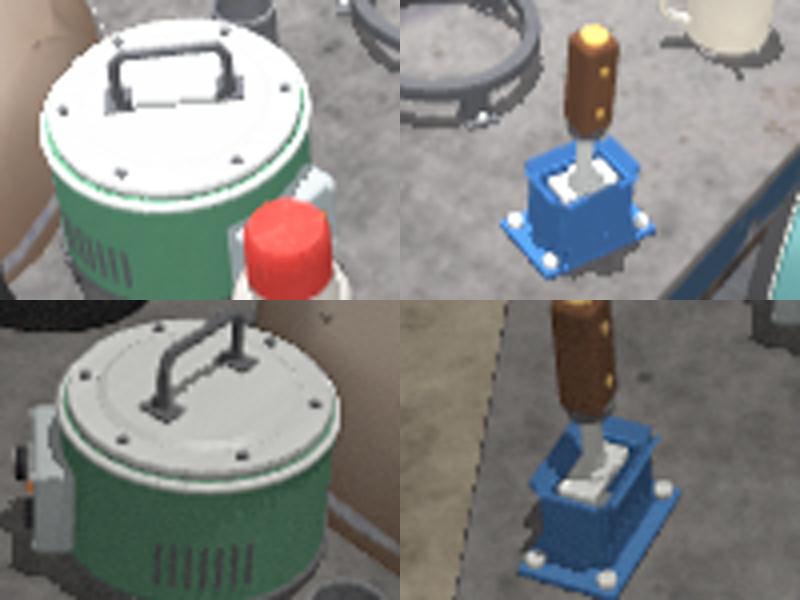

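```bash
cat > geo.py <<'E'
import numpy as np, cv2
def load(n): return dict(np.load(f'pics/{n}.npz'))
def ray(c,p):
    p=np.atleast_2d(p).astype(float); f=c['frame'].shape[0]/2/np.tan(np.radians(float(c['fovy']))/2)
    d=np.c_[(p[:,0]-c['cx'])/f,(p[:,1]-c['cy'])/f,np.ones(len(p))]@c['R']
    return -c['R'].T@c['t'], d
def plane(c,p,z):
    o,d=ray(c,p); return o+d*((z-o[2])/d[:,2])[:,None]
def tri(c1,p1,c2,p2):
    A=[];b=[]
    for c,p in((c1,p1),(c2,p2)):
        o,d=ray(c,p); d=d[0]/np.linalg.norm(d[0]); M=np.eye(3)-np.outer(d,d); A.append(M); b.append(M@o)
    A=np.vstack(A);b=np.hstack(b); x=np.linalg.lstsq(A,b,rcond=None)[0]; return x,np.abs(A@x-b).max()
def circ(P):
    x=np.linalg.lstsq(np.c_[2*P[:,:2],np.ones(len(P))],(P[:,:2]**2).sum(1),rcond=None)[0]
    return x[:2],np.sqrt(x[2]+x[0]**2+x[1]**2)
E
python3 - <<'E'
from geo import *
S=load('a_scene');D=load('a_side')
print('grip bottom',tri(S,(372.75,226.75),D,(260.5,223.75)))
print('grip top',tri(S,(373.5,202),D,(261,193)))
print('crown pts S',plane(S,[(249.25,215.25),(277.5,216)],.16).round(3).tolist())
print('crown near D',plane(D,[(342,151),(359,140)],.16).round(3).tolist())
print('screwsS',plane(S,[(354,247.75),(362.75,258.5),(385,247.5)],.008).round(3).tolist())
print('screwsD',plane(D,[(248.75,260),(266.75,264.5),(280.75,242.25)],.008).round(3).tolist())
# lid rim by hand from zoom (upper outer edge, flange top)
sc=lambda a,ox,oy:[(ox+x/4,oy+y/4) for x,y in a]
ps=sc([(42,115),(60,68),(95,37),(150,21),(210,25),(270,50),(305,88),(309,120)],220,203)
pd=sc([(60,90),(85,52),(130,28),(180,19),(290,50),(330,80),(339,105)],300,138)
for z in(.1,.11,.118,.125):
  for n,c,p in(('S',S,ps),('D',D,pd)): print(z,n,circ(plane(c,p,z)))
# ring
rs=[(306,203),(360,202),(333,183)]
print('ring S',plane(S,[(333,201)],.034),'D',plane(D,[(355,276)],.034))
for n,a,b in(('can',(293,262),(273,117)),('pipe',(281,205),(386,214)),('mug',(407,186),(280,325))): print(n,tri(S,a,D,b))
E
```

```text
grip bottom (array([ 0.41530941, -0.02367579,  0.09102897]), np.float64(0.0007623073843596728))
grip top (array([ 0.42063403, -0.02299354,  0.1749425 ]), np.float64(0.00205167159156483))
crown pts S [[0.644, 0.2, 0.16], [0.586, 0.157, 0.16]]
crown near D [[0.599, 0.156, 0.16], [0.643, 0.205, 0.16]]
screwsS [[0.453, 0.003, 0.008], [0.411, 0.021, 0.008], [0.386, -0.052, 0.008]]
screwsD [[0.387, -0.052, 0.008], [0.428, -0.066, 0.008], [0.455, 0.004, 0.008]]
0.1 S (array([0.62972502, 0.17437549]), np.float64(0.08883758922650577))
0.1 D (array([0.62212521, 0.19668364]), np.float64(0.08703589320161548))
0.11 S (array([0.62124465, 0.18130553]), np.float64(0.08765052407955289))
0.11 D (array([0.62072489, 0.18237193]), np.float64(0.08578002088682835))
0.118 S (array([0.61446034, 0.18684956]), np.float64(0.08670087196199733))
0.118 D (array([0.61960463, 0.17092257]), np.float64(0.08477532303499742))
0.125 S (array([0.60852408, 0.19170059]), np.float64(0.08586992635912916))
0.125 D (array([0.6186244 , 0.16090437]), np.float64(0.08389621241464829))
ring S [[ 0.60769958 -0.09947739  0.034     ]] D [[ 0.61712149 -0.12337181  0.034     ]]
can (array([0.43102212, 0.26646999, 0.1884454 ]), np.float64(0.0003905660182843551))
pipe (array([0.69768914, 0.03884484, 0.06280343]), np.float64(0.0014024395793267308))
mug (array([ 0.46010508, -0.27007598,  0.06387252]), np.float64(0.008886337479840967))
```

View pics/a_wrist.png

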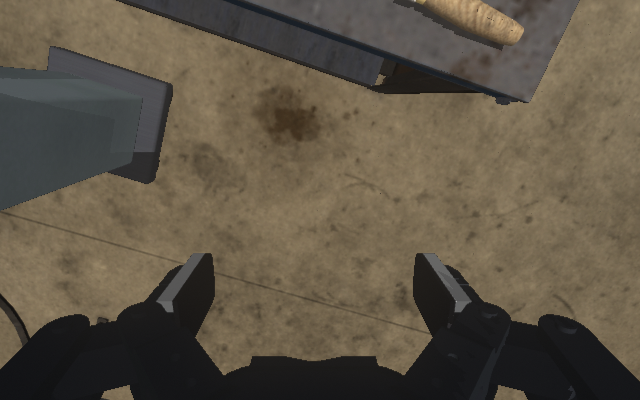

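Wrist view: only floor so far. Estimates so far:
- Holder: centre about (0.420,-0.0235), long axis at about 70.6°.
- Lid: about (0.62,0.18), bar direction about 40°.

Next I'll move above the lifter with tool yaw 70.6°.

```bash
cat > go.py <<'E'
# usage: go.py x y z yaw_deg(tool x)  -> shift and turn in present tool axes
import sys, numpy as np
from station import manip
from scipy.spatial.transform import Rotation as Ro
o=manip.get_obs(); q=o['tool_rot']; R=Ro.from_quat(np.r_[q[1:],q[0]])
x,y,z,w=map(float,sys.argv[1:5]); w=np.radians(w)
T=Ro.from_matrix(np.array([[np.cos(w),np.sin(w),0],[np.sin(w),-np.cos(w),0],[0,0,-1]]))
m=R.as_matrix()
print('t',round(o['time'],2),'pos',o['eef_pos'].round(4),'yaw',np.degrees(np.arctan2(m[1,0],m[0,0])).round(2),'F',o['wrist_force'].round(1),'M',o['moment'].round(2),'w',round(o['gripper_width'],4),'q',o['q'].round(2))
print('shift',R.inv().apply(np.array([x,y,z])-o['eef_pos']).round(4),'turn',np.degrees((R.inv()*T).as_rotvec()).round(2))
E
python3 go.py .42 -.0235 .24 70.6; python3 -c "
from geo import *
print(tri(load('a_scene'),(122,165),load('a_side'),(478,78)))"
```

```text
t 0.15 pos [ 0.2089 -0.6417  0.1973] yaw 18.04 F [-0.5  0.7 -0.4] M [-0.01 -0.01  0.02] w 0.0855 q [-1.29  0.12  1.44 -0.    1.58 -0.04]
shift [ 0.3921 -0.5225 -0.0422] turn [-5.000e-02 -3.000e-02 -5.256e+01]
(array([0.95155016, 0.33982769, 0.26046615]), np.float64(0.0007026704111847693))
```

```bash
python3 -m inch '[[0,0,-0.04,0,0,0,1],[0.03,-0.04,-0.06,0,0,-6,1],[0.06,-0.08,-0.06,0,0,-12,1],[0.08,-0.11,-0.06,0,0,-18,1],[0.10,-0.14,-0.06,0,0,-24,1],[0.12,-0.17,-0.06,0,0,-30,1],[0.14,-0.20,-0.06,0,0,-36,1],[0.17,-0.23,-0.06,0,0,-42,1],[0.19,-0.26,-0.06,0,0,-48,1],[0.21,-0.29,-0.06,0,0,-52.6,1],[0.24,-0.32,-0.06,0,0,-52.6,1],[0.24,-0.32,-0.06,0,0,-52.6,1]]'; python3 go.py .42 -.0235 .24 70.6
```

```text
time: 1.15
eef_pos: [0.3401, -0.2584, 0.2584]
tool_rot: [0.0, 0.814, 0.58, 0.001]
wrist_force: [-1.8, -0.1, -0.1]
gripper_width: 0.0855
grasp_force: 0.0
t 1.15 pos [ 0.3401 -0.2584  0.2584] yaw 70.94 F [-1.8 -0.1 -0.1] M [-0.01 -0.01 -0.05] w 0.0855 q [-0.71 -0.45  1.84  0.    1.75 -0.38]
shift [ 0.2481 -0.0012  0.0186] turn [ 0.09 -0.05  0.34]
```

```bash
python3 -m inch '[[0.03,0,0,0,0,0,1],[0.065,0,0,0,0,0,1],[0.10,0,0,0,0,0,1],[0.135,0,0,0,0,0,1],[0.17,0,0,0,0,0,1],[0.205,0,0,0,0,0,1],[0.23,0,0.01,0,0,0,1],[0.248,-0.001,0.018,0,0,0.3,1],[0.248,-0.001,0.018,0,0,0.3,1]]'; python3 look.py b wrist; python3 go.py .42 -.0235 .133 70.6
```

```text
time: 1.9
eef_pos: [0.4195, -0.0263, 0.2381]
tool_rot: [-0.001, 0.817, 0.577, -0.001]
wrist_force: [-0.2, -0.6, -1.2]
gripper_width: 0.0855
grasp_force: 0.0
wrist 61.16226658229164 [0.44483136 0.04143428 0.41402258]
t 1.95 pos [ 0.4193 -0.0276  0.239 ] yaw 70.49 F [ 0.4 -0.3  0.3] M [-0.01 -0.01  0.02] w 0.0852 q [-0.13 -0.46  1.88  0.    1.72  0.21]
shift [ 0.0042 -0.0006  0.106 ] turn [-0.09  0.01 -0.11]
```

View pics/b_wrist.png

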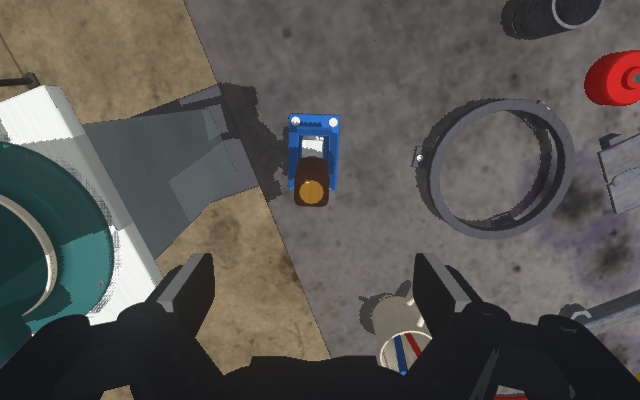

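The wrist view shows the holder at (315,150), the grip's top at (311,191) and the ring at about (500,168). I'll enlarge the holder to see which way the hook faces.

Run:
```python
from geo import *
W=load('b_wrist');f=W['frame']
a=cv2.resize(f[100:220,270:360],None,fx=5,fy=5,interpolation=cv2.INTER_CUBIC)
r=cv2.resize(f[75:275,405:590][::1],None,fx=1.9,fy=1.9)
r=cv2.copyMakeBorder(r,0,600-r.shape[0],0,0,cv2.BORDER_CONSTANT)[:, :350]
cv2.imwrite('pics/z2.png',np.hstack([a,r]))
print('top',plane(W,[(311,191.5)],.178),'scr',plane(W,[(295.5,121),(333.5,122)],.008))
```

```text
top [[ 0.42029955 -0.02095768  0.178     ]] scr [[0.4144212  0.02125171 0.008     ]
 [0.45612129 0.00523996 0.008     ]]
```

View pics/z2.png

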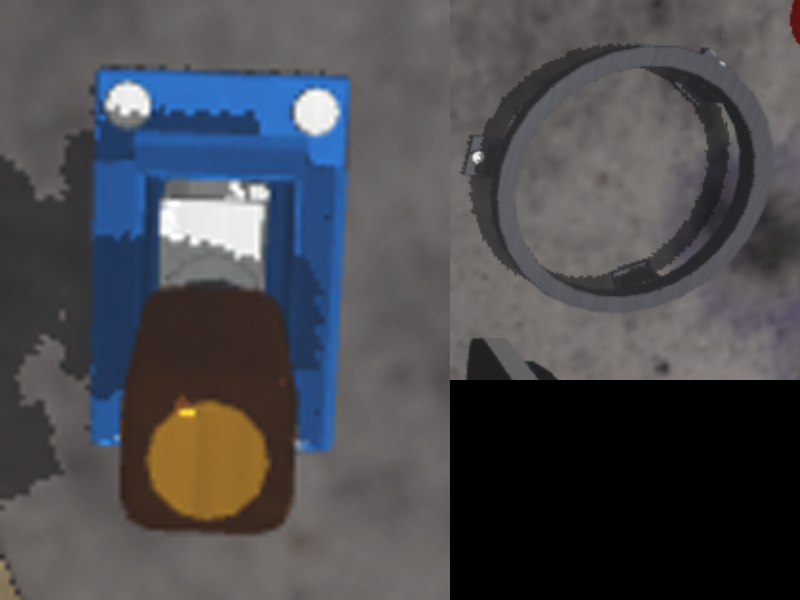

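```bash
python3 go.py .421 -.022 .120 70.2
```

```text
t 1.95 pos [ 0.4193 -0.0276  0.239 ] yaw 70.49 F [ 0.4 -0.3  0.3] M [-0.01 -0.01  0.02] w 0.0852 q [-0.13 -0.46  1.88  0.    1.72  0.21]
shift [ 5.90e-03 -1.00e-04  1.19e-01] turn [-0.09  0.01  0.29]
```

```bash
python3 -m inch '[[0.006,0,0.02,0,0,0.3,1],[0.006,0,0.045,0,0,0.3,1],[0.006,0,0.07,0,0,0.3,1],[0.006,0,0.095,0,0,0.3,1],[0.006,0,0.113,0,0,0.3,1],[0.006,0,0.119,0,0,0.3,1],[0.006,0,0.119,0,0,0.3,1],[0.006,0,0.119,0,0,0.3,1]]'; python3 go.py .421 -.022 .120 70.2
```

```text
time: 2.62
eef_pos: [0.4217, -0.0238, 0.1221]
tool_rot: [0.0, 0.819, 0.574, 0.0]
wrist_force: [1.1, -0.1, 1.3]
gripper_width: 0.0853
grasp_force: 0.0
t 2.62 pos [ 0.4217 -0.0238  0.1221] yaw 70.0 F [ 1.1 -0.1  1.3] M [0.04 0.02 0.03] w 0.0853 q [-0.12 -0.44  2.05 -0.    1.53  0.23]
shift [ 0.0015 -0.0013  0.0021] turn [ 0.05 -0.01 -0.2 ]
```

```bash
python3 -m inch '[[0.001,0,0.002,0,0,0,0.2],[0.001,0,0.002,0,0,0,-1],[0.001,0,0.002,0,0,0,-1],[0.001,0,0.002,0,0,0,-1],[0.001,0,0.002,0,0,0,-1],[0.001,0,0.002,0,0,0,-1],[0.001,0,0.002,0,0,0,-1],[0.001,0,0.002,0,0,0,-1]]'; python3 go.py .421 -.022 .21 70.2
```

```text
time: 3.28
eef_pos: [0.422, -0.0223, 0.1195]
tool_rot: [0.0, 0.819, 0.574, 0.0]
wrist_force: [-0.3, 0.4, 5.7]
gripper_width: 0.025
grasp_force: 59.6
t 3.28 pos [ 0.422  -0.0223  0.1195] yaw 70.04 F [-0.3  0.4  5.7] M [0.07 0.18 0.02] w 0.025 q [-0.11 -0.44  2.06  0.    1.52  0.24]
shift [-0.     -0.001  -0.0905] turn [ 0.05 -0.01 -0.16]
```

```bash
python3 -m inch '[[0,0,-0.005,0,0,0,-1],[0,0,-0.015,0,0,0,-1],[0,0,-0.03,0,0,0,-1],[0,0,-0.05,0,0,0,-1],[0,0,-0.07,0,0,0,-1],[0,0,-0.1,0,0,0,-1],[0,0,-0.13,0,0,0,-1],[0,0,-0.16,0,0,0,-1],[0,0,-0.18,0,0,0,-1],[0,0,-0.19,0,0,0,-1],[0,0,-0.19,0,0,0,-1]]'; python3 look.py c scene side wrist;python3 go.py .421 -.022 .21 70.2
python3 - <<'E'
from geo import *
t=[]
for n,z in(('scene',.225),('side',.225)):
    c=load('c_'+n);o=cv2.projectPoints(np.array([[.422,-.0223,z]]),cv2.Rodrigues(c['R'])[0],c['t'],np.array([[200/np.tan(np.radians(c['fovy']/2)),0,c['cx']],[0,200/np.tan(np.radians(c['fovy']/2)),c['cy']],[0,0,1]]),None)[0].ravel()
    x,y=o.astype(int);print(n,x,y);t.append(cv2.resize(c['frame'][y-35:y+45,x-32:x+32],None,fx=6,fy=6,interpolation=cv2.INTER_CUBIC))
cv2.imwrite('pics/z3.png',np.hstack(t))
E
```

```text
time: 4.2
eef_pos: [0.4221, -0.0224, 0.3111]
tool_rot: [0.001, 0.819, 0.574, 0.001]
wrist_force: [-0.1, -0.5, -2.6]
gripper_width: 0.0248
grasp_force: 58.9
scene 51.38642075083904 [-0.00492949  0.69300567  0.84838007]
side 45.24690316487287 [ 0.52507843 -0.79516247  0.79303139]
wrist 61.16226658229164 [0.44734416 0.04533569 0.48375706]
t 4.35 pos [ 0.4215 -0.0223  0.3073] yaw 70.04 F [-0.7  0.2 -2.5] M [-0.03  0.01  0.  ] w 0.0251 q [-0.11 -0.45  1.76  0.    1.83  0.23]
shift [ 0.0002 -0.0004  0.0973] turn [-0.11  0.03 -0.16]
scene 373 185
side 258 173
```

View pics/z3.png

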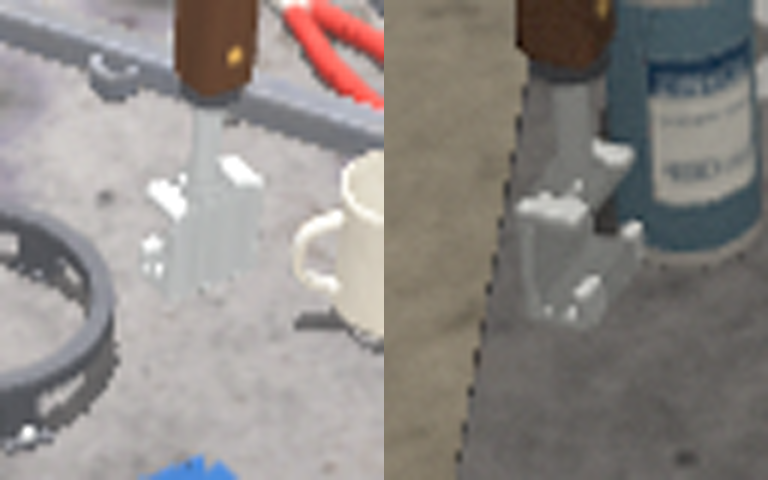

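The lifter came out of the holder cleanly. The side crop shows its tall back plate on the left at (550,250) and the low lip on the right at (635,235), so the hook opens toward about -20° in the world frame (tool yaw minus 90°). Next is the lid.

```bash
python3 go.py .575 .215 .31 40
```

```text
t 4.35 pos [ 0.4215 -0.0223  0.3073] yaw 70.04 F [-0.7  0.2 -2.5] M [-0.03  0.01  0.  ] w 0.0251 q [-0.11 -0.45  1.76  0.    1.83  0.23]
shift [ 0.2755  0.0633 -0.0029] turn [-0.1   0.05 30.04]
```

```bash
python3 -m inch '[[0.015,0.003,-0.003,0,0,2,-1],[0.04,0.01,-0.003,0,0,6,-1],[0.07,0.016,-0.003,0,0,10,-1],[0.1,0.023,-0.003,0,0,14,-1],[0.13,0.03,-0.003,0,0,18,-1],[0.16,0.037,-0.003,0,0,22,-1],[0.19,0.044,-0.003,0,0,26,-1],[0.22,0.051,-0.003,0,0,29,-1],[0.25,0.058,-0.003,0,0,30,-1],[0.27,0.062,-0.003,0,0,30,-1],[0.275,0.063,-0.003,0,0,30,-1],[0.275,0.063,-0.003,0,0,30,-1]]'; python3 look.py d wrist;python3 go.py .575 .215 .31 40
```

```text
time: 5.35
eef_pos: [0.5749, 0.2155, 0.3094]
tool_rot: [-0.0, 0.939, 0.343, -0.002]
wrist_force: [-0.9, -0.0, -2.6]
gripper_width: 0.0249
grasp_force: 58.9
wrist 61.16226658229164 [0.63170895 0.26194628 0.48508453]
t 5.4 pos [0.5745 0.2146 0.3102] yaw 40.08 F [-0.2  0.1 -3.3] M [ 0.01  0.   -0.02] w 0.0253 q [ 0.32 -0.02  1.41 -0.    1.76  1.19]
shift [0.0006 0.     0.0002] turn [-0.05  0.14  0.08]
```

View pics/d_wrist.png

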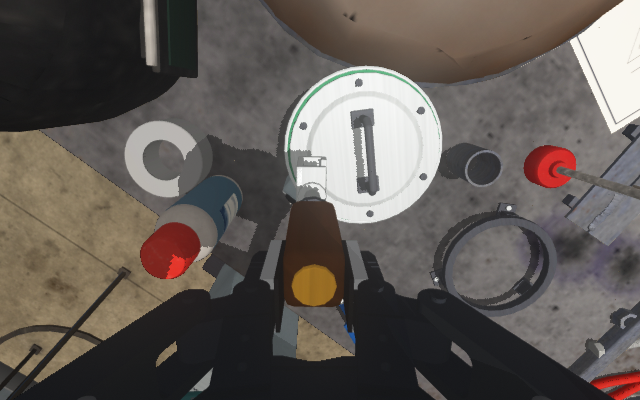

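Run:
```python
from geo import *
W=load('d_wrist');f=W['frame']
a=cv2.resize(f[95:205,335:400],None,fx=5,fy=5,interpolation=cv2.INTER_CUBIC)
r=cv2.resize(f[195:325,425:565],None,fx=3,fy=3,interpolation=cv2.INTER_CUBIC)
r=cv2.copyMakeBorder(r,0,550-r.shape[0],0,0,cv2.BORDER_CONSTANT)
cv2.imwrite('pics/z4.png',np.hstack([a,r]))
m=((f.min(2)>190)).astype(np.uint8); m[:, :287]=0;m[205:]=0
m=cv2.morphologyEx(m,cv2.MORPH_OPEN,np.ones((3,3)))
c=max(cv2.findContours(m,0,1)[0],key=cv2.contourArea)[:,0]
h=cv2.convexHull(c)[:,0]; h=h[(h[:,0]>330)|(h[:,1]<140)]
for z in(.110,.118):
  P=plane(W,h,z);o,r=circ(P);e=np.hypot(*(P[:,:2]-o).T)-r;k=abs(e)<.003
  print(z,circ(P[k]),k.sum(),len(k))
```

```text
0.11 (array([0.62045578, 0.17854053]), np.float64(0.08376578258294551)) 35 36
0.118 (array([0.62069579, 0.18031945]), np.float64(0.08197918192899152)) 35 36
```

View pics/z4.png

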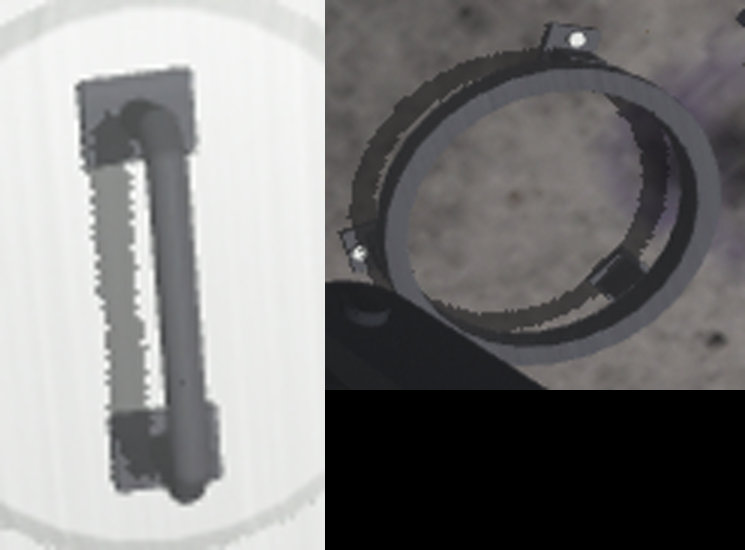

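Run:
```python
from geo import *
W=load('d_wrist');S=load('a_scene')
P=plane(W,[(368.6,129),(372.2,183),(367,118.6),(372.6,191)],.160)
print(P.round(4).tolist(),'bar deg',[np.degrees(np.arctan2(*(P[a]-P[b])[1::-1])) for a,b in((0,1),(2,3))],'mid',P[2:].mean(0))
print('tri',tri(W,(369.8,154.8),S,(263.4,215.3)))
p=[(425+(x-325)/3,195+y/3) for x,y in[(384,245),(721,185),(580,69),(545,362),(640,335),(690,115),(405,150)]]
for z in(.03,.034,.038): print('ring',z,circ(plane(W,p,z)))
B=load('b_wrist')
p2=[(405+(x-450)/1.9,75+y/1.9) for x,y in[(497,200),(773,145),(640,46),(620,312),(735,255),(530,275),(735,77)]]
for z in(.03,.034,.038): print('ring b',z,circ(plane(B,p2,z)))
```

```text
[[0.6406, 0.2018, 0.16], [0.6041, 0.1632, 0.16], [0.6467, 0.2095, 0.16], [0.5983, 0.1573, 0.16]] bar deg [np.float64(46.62480031175572), np.float64(47.19845745558444)] mid [0.62254361 0.18337941 0.16      ]
tri (array([0.62094965, 0.17887568, 0.15555526]), np.float64(0.004008161272813282))
ring 0.03 (array([ 0.6181756 , -0.11428636]), np.float64(0.08382354499759469))
ring 0.034 (array([ 0.61829455, -0.11097944]), np.float64(0.08308677158446047))
ring 0.038 (array([ 0.6184135 , -0.10767251]), np.float64(0.08234999817132727))
ring b 0.03 (array([ 0.62108534, -0.11337372]), np.float64(0.08250536765580889))
ring b 0.034 (array([ 0.61924947, -0.11176123]), np.float64(0.0816459872696938))
ring b 0.038 (array([ 0.6174136 , -0.11014874]), np.float64(0.0807866068835755))
```

The lid is centred at (0.621,0.180), with its bar along 47°. The rest is at (0.619,-0.1115). I'll go down beside the loop.

```bash
python3 go.py .5918 .2083 .2445 47
```

```text
t 5.4 pos [0.5745 0.2146 0.3102] yaw 40.08 F [-0.2  0.1 -3.3] M [ 0.01  0.   -0.02] w 0.0253 q [ 0.32 -0.02  1.41 -0.    1.76  1.19]
shift [0.0093 0.016  0.0657] turn [-0.06  0.14 -6.92]
```

```bash
python3 -m inch '[[0.005,0.008,0.005,0,0,-3,-1],[0.009,0.016,0.015,0,0.1,-6.9,-1],[0.009,0.016,0.03,0,0.1,-6.9,-1],[0.009,0.016,0.045,0,0.1,-6.9,-1],[0.009,0.016,0.057,0,0.1,-6.9,-1],[0.009,0.016,0.0655,0,0.1,-6.9,-1],[0.009,0.016,0.0655,0,0.1,-6.9,-1],[0.009,0.016,0.0655,0,0.1,-6.9,-1]]'; python3 look.py e scene side wrist; python3 go.py .621 .181 .2445 47
python3 - <<'E'
from geo import *
t=[]
for n,x,y in(('scene',217,178),('side',305,115),('wrist',280,90)):
    c=load('e_'+n); t.append(cv2.resize(c['frame'][y:y+75,x:x+100],None,fx=4,fy=4,interpolation=cv2.INTER_CUBIC) if n!='wrist' else cv2.resize(c['frame'][60:260,220:487],(400,300)))
cv2.imwrite('pics/z5.png',np.vstack([np.hstack(t[:2]),np.hstack([t[2],t[2]*0])]))
E
```

```text
time: 6.07
eef_pos: [0.5917, 0.2081, 0.2462]
tool_rot: [-0.0, 0.917, 0.398, 0.001]
wrist_force: [0.3, -0.2, -2.4]
gripper_width: 0.0251
grasp_force: 58.9
scene 51.38642075083904 [-0.00492949  0.69300567  0.84838007]
side 45.24690316487287 [ 0.52507843 -0.79516247  0.79303139]
wrist 61.16226658229164 [0.64204186 0.26051119 0.42341179]
t 6.22 pos [0.5922 0.2083 0.2474] yaw 46.93 F [ 0.7 -0.2 -2.3] M [-0.03  0.02  0.02] w 0.0251 q [0.3  0.   1.48 0.   1.66 1.05]
shift [-0.0003  0.0397  0.003 ] turn [ 0.04 -0.16 -0.07]
```

View pics/z5.png

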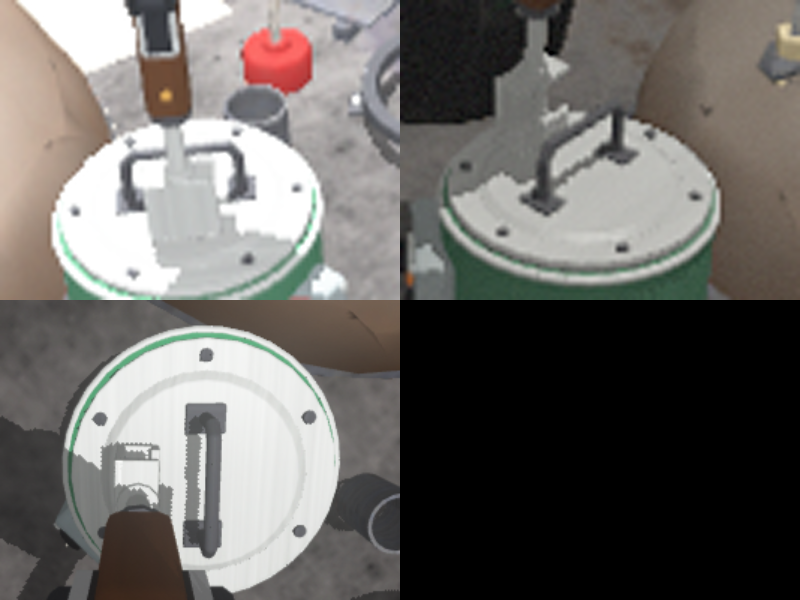

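The hook stands beside the loop at the right height and is parallel to the bar: in the wrist tile the hook is at (137,470) and the bar at (212,480). Now I'll slide it in along tool y.

```bash
python3 -m inch '[[0,0.004,0.001,0,0,0,-1],[0,0.010,0.002,0,0,0,-1],[0,0.016,0.002,0,0,0,-1],[0,0.022,0.002,0,0,0,-1],[0,0.028,0.002,0,0,0,-1],[0,0.034,0.002,0,0,0,-1],[0,0.038,0.002,0,0,0,-1],[0,0.04,0.002,0,0,0,-1],[0,0.04,0.002,0,0,0,-1]]';  python3 go.py .621 .181 .2445 47
```

```text
time: 6.97
eef_pos: [0.6216, 0.1804, 0.2443]
tool_rot: [-0.0, 0.917, 0.398, 0.001]
wrist_force: [-0.0, 0.2, -2.4]
gripper_width: 0.0251
grasp_force: 59.0
t 6.97 pos [0.6216 0.1804 0.2443] yaw 46.91 F [-0.   0.2 -2.4] M [-0.02  0.02  0.04] w 0.0251 q [0.24 0.05 1.44 0.   1.65 0.99]
shift [ 0.     -0.0008 -0.0002] turn [ 0.   -0.09 -0.09]
```

```bash
python3 -m inch '[[0,0,-0.003,0,0,0,-1],[0,0,-0.006,0,0,0,-1],[0,0,-0.009,0,0,0,-1],[0,0,-0.012,0,0,0,-1],[0,0,-0.015,0,0,0,-1],[0,0,-0.015,0,0,0,-1]]';  python3 go.py .621 .181 .26 47
```

```text
time: 7.47
eef_pos: [0.6214, 0.1809, 0.2604]
tool_rot: [-0.0, 0.917, 0.398, 0.001]
wrist_force: [-0.1, 0.1, -2.3]
gripper_width: 0.0248
grasp_force: 58.9
t 7.47 pos [0.6214 0.1809 0.2604] yaw 46.94 F [-0.1  0.1 -2.3] M [ 0.01  0.01 -0.02] w 0.0248 q [0.24 0.04 1.42 0.   1.68 1.  ]
shift [-0.0002 -0.0003  0.0004] turn [ 0.04 -0.15 -0.06]
```

```bash
python3 -m inch '[[0,0,0,0,0,-1,-1],[0,0,0,0,0,-3,-1],[0,0,0,0,0,-5,-1],[0,0,0,0,0,-7,-1],[0,0,0,0,0,-9,-1],[0,0,0,0,0,-10,-1],[0,0,0,0,0,-10,-1]]';  python3 go.py .621 .181 .26 47
python3 -m inch '[[0,0,0,0,0,-1.5,-1],[0,0,0,0,0,-3,-1],[0,0,0,0,0,-4.5,-1],[0,0,0,0,0,-6,-1],[0,0,0,0,0,-6,-1]]';  python3 go.py .621 .181 .26 47
```

```text
time: 8.05
eef_pos: [0.6213, 0.1808, 0.2593]
tool_rot: [-0.0, 0.879, 0.477, 0.001]
wrist_force: [0.4, -0.5, -1.9]
gripper_width: 0.0245
grasp_force: 58.9
t 8.05 pos [0.6213 0.1808 0.2593] yaw 57.0 F [ 0.4 -0.5 -1.9] M [-0.15 -0.24 -0.  ] w 0.0245 q [0.24 0.04 1.42 0.   1.68 0.82]
shift [ 0.     -0.0004 -0.0007] turn [ 0.02 -0.09 10.  ]
time: 8.47
eef_pos: [0.6212, 0.1808, 0.2592]
tool_rot: [-0.0, 0.853, 0.522, 0.001]
wrist_force: [0.7, 0.3, -3.9]
gripper_width: 0.0249
grasp_force: 59.6
t 8.47 pos [0.6212 0.1808 0.2592] yaw 62.97 F [ 0.7  0.3 -3.9] M [-0.04 -0.02 -0.15] w 0.0249 q [0.24 0.04 1.42 0.   1.68 0.72]
shift [ 0.0001 -0.0002 -0.0008] turn [ 0.   -0.09 15.97]
```

```bash
cat > chk.py <<'E'
import sys
from station import manip
import numpy as np
o=manip.get_obs();q=o['tool_rot'];print('yaw',round(np.degrees(2*np.arctan2(q[2],q[1])),2),'M',o['moment'].round(3),'F',o['wrist_force'].round(1));sys.exit(abs(o['moment'][2])>0.5)
E
python3 -m inch '[[0,0,0,0,0,-1,-1],[0,0,0,0,0,-2,-1],[0,0,0,0,0,-3,-1],[0,0,0,0,0,-3,-1]]'>/dev/null; python3 chk.py &&
python3 -m inch '[[0,0,0,0,0,-1,-1],[0,0,0,0,0,-2,-1],[0,0,0,0,0,-3,-1],[0,0,0,0,0,-3,-1]]'>/dev/null; python3 chk.py &&
python3 -m inch '[[0,0,0,0,0,-1,-1],[0,0,0,0,0,-2,-1],[0,0,0,0,0,-3,-1],[0,0,0,0,0,-3,-1]]'>/dev/null; python3 chk.py
```

```text
yaw 66.01 M [-0.05   0.012 -0.134] F [-0.4 -0.9 -4.7]
yaw 66.01 M [-0.05   0.012 -0.134] F [-0.4 -0.9 -4.7]
yaw 66.01 M [-0.05   0.012 -0.134] F [-0.4 -0.9 -4.7]False
False
False
```

```bash
sed -i 's/sys.exit(abs(o\[.moment.\]\[2\])>0.5)/sys.exit(int(abs(o["moment"][2])>0.45))/' chk.py
python3 -m inch '[[0,0,0,0,0,-1,-1],[0,0,0,0,0,-2,-1],[0,0,0,0,0,-3,-1],[0,0,0,0,0,-3,-1]]'>/dev/null; python3 chk.py &&
python3 -m inch '[[0,0,0,0,0,-1,-1],[0,0,0,0,0,-2,-1],[0,0,0,0,0,-3,-1],[0,0,0,0,0,-3,-1]]'>/dev/null && python3 chk.py &&
python3 -m inch '[[0,0,0,0,0,-1,-1],[0,0,0,0,0,-2,-1],[0,0,0,0,0,-3,-1],[0,0,0,0,0,-3,-1]]'>/dev/null && python3 chk.py
```

```text
yaw 69.03 M [-0.006  0.003 -0.079] F [-0.7  0.6 -5.5]
yaw 72.04 M [ 0.04  -0.011 -0.087] F [-0.2 -0.6 -5.5]
yaw 75.03 M [ 0.026 -0.014 -0.097] F [-0.3  1.2 -4.8]
```

```bash
python3 -m inch '[[0,0,0,0,0,-1,-1],[0,0,0,0,0,-2,-1],[0,0,0,0,0,-3,-1],[0,0,0,0,0,-3,-1]]'>/dev/null; python3 chk.py &&
python3 -m inch '[[0,0,0,0,0,-1,-1],[0,0,0,0,0,-2,-1],[0,0,0,0,0,-3,-1],[0,0,0,0,0,-3,-1]]'>/dev/null && python3 chk.py &&
python3 -m inch '[[0,0,0,0,0,-1,-1],[0,0,0,0,0,-2,-1],[0,0,0,0,0,-3,-1],[0,0,0,0,0,-3,-1]]'>/dev/null && python3 chk.py &&
python3 -m inch '[[0,0,0,0,0,-1,-1],[0,0,0,0,0,-2,-1],[0,0,0,0,0,-3,-1],[0,0,0,0,0,-3,-1]]'>/dev/null && python3 chk.py
```

```text
yaw 78.04 M [ 0.024 -0.004 -0.09 ] F [-0.3  0.7 -4.4]
yaw 81.03 M [ 0.013 -0.001 -0.115] F [-0.3  1.2 -4.8]
yaw 84.03 M [-0.006 -0.004 -0.149] F [-0.7  0.2 -5. ]
yaw 87.03 M [ 0.064  0.026 -0.077] F [ 0.5  0.2 -5.1]
```

```bash
python3 -m inch '[[0,0,0,0,0,-1,-1],[0,0,0,0,0,-2,-1],[0,0,0,0,0,-3,-1],[0,0,0,0,0,-3,-1]]'>/dev/null; python3 chk.py &&
python3 -m inch '[[0,0,0,0,0,-1,-1],[0,0,0,0,0,-2,-1],[0,0,0,0,0,-3,-1],[0,0,0,0,0,-3,-1]]'>/dev/null && python3 chk.py &&
python3 -m inch '[[0,0,0,0,0,-1,-1],[0,0,0,0,0,-2,-1],[0,0,0,0,0,-3,-1],[0,0,0,0,0,-3,-1]]'>/dev/null && python3 chk.py &&
python3 -m inch '[[0,0,0,0,0,-1,-1],[0,0,0,0,0,-2,-1],[0,0,0,0,0,-3,-1],[0,0,0,0,0,-3,-1]]'>/dev/null && python3 chk.py
```

```text
yaw 90.04 M [ 0.025 -0.032 -0.115] F [ 0.7  1.5 -4.3]
yaw 93.03 M [ 0.02   0.028 -0.115] F [-0.2 -1.  -5.4]
yaw 96.04 M [ 0.068 -0.031 -0.086] F [-0.5  0.9 -5.1]
yaw 99.03 M [ 0.036 -0.044 -0.149] F [-0.4 -0.6 -5.5]
```

```bash
python3 -m inch '[[0,0,0,0,0,-1,-1],[0,0,0,0,0,-2,-1],[0,0,0,0,0,-3,-1],[0,0,0,0,0,-3,-1]]'>/dev/null; python3 chk.py &&
python3 -m inch '[[0,0,0,0,0,-1,-1],[0,0,0,0,0,-2,-1],[0,0,0,0,0,-3,-1],[0,0,0,0,0,-3,-1]]'>/dev/null && python3 chk.py &&
python3 -m inch '[[0,0,0,0,0,-1,-1],[0,0,0,0,0,-2,-1],[0,0,0,0,0,-3,-1],[0,0,0,0,0,-3,-1]]'>/dev/null && python3 chk.py
```

```text
yaw 102.02 M [ 0.71  -0.594 -0.693] F [ 2.5  2.7 -6. ]
```

A clear moment step of 0.69 Nm marks the stop. I'll ease the torque off within the hook's play and then raise gently.

```bash
python3 -m inch '[[0,0,0,0,0,1,-1],[0,0,0,0,0,2.5,-1],[0,0,0,0,0,4,-1],[0,0,0,0,0,4,-1]]'>/dev/null; python3 chk.py; python3 go.py .621 .1805 .263 98
python3 -m inch '[[0,0,-0.001,0,0,0,-1],[0,0,-0.002,0,0,0,-1],[0,0,-0.003,0,0,0,-1],[0,0,-0.003,0,0,0,-1]]'>/dev/null; python3 chk.py;python3 go.py .621 .1805 .263 98
```

```text
yaw 97.82 M [ 0.048 -0.238 -0.008] F [ 0.7  0.9 -3.2]
t 13.13 pos [0.6213 0.1807 0.2598] yaw 97.82 F [ 0.7  0.9 -3.2] M [ 0.05 -0.24 -0.01] w 0.0249 q [0.24 0.04 1.42 0.   1.68 0.11]
shift [-0.0001 -0.0003 -0.0032] turn [ 0.1  -0.04 -0.18]
yaw 97.95 M [-0.024 -0.201  0.016] F [-0.3 -0.1 -2.4]
t 13.47 pos [0.6213 0.1808 0.2628] yaw 97.95 F [-0.3 -0.1 -2.4] M [-0.02 -0.2   0.02] w 0.0245 q [0.24 0.04 1.41 0.   1.68 0.1 ]
shift [-0.0002 -0.0003 -0.0002] turn [ 0.1  -0.05 -0.05]
```

```bash
python3 -m inch '[[0,0,-0.001,0,0,0,-1],[0,0,-0.002,0,0,0,-1],[0,0,-0.002,0,0,0,-1]]'>/dev/null; python3 chk.py
python3 -m inch '[[0,0,-0.001,0,0,0,-1],[0,0,-0.002,0,0,0,-1],[0,0,-0.002,0,0,0,-1]]'>/dev/null; python3 chk.py;python3 go.py .621 .1805 .263 98
```

```text
yaw 97.94 M [-0.003 -0.213  0.008] F [ 0.6  0.8 -7.5]
yaw 97.94 M [ 0.092 -0.02  -0.028] F [-0.4  0.2 -8.2]
t 13.97 pos [0.6211 0.1808 0.2663] yaw 97.94 F [-0.4  0.2 -8.2] M [ 0.09 -0.02 -0.03] w 0.0247 q [0.24 0.04 1.41 0.   1.69 0.1 ]
shift [-0.0003 -0.0002  0.0033] turn [ 0.05 -0.06 -0.06]
```

```bash
python3 -m inch '[[0,0,-0.001,0,0,0,-1],[0,0,-0.002,0,0,0,-1],[0,0,-0.002,0,0,0,-1]]'>/dev/null; python3 chk.py
python3 -m inch '[[0,0,-0.001,0,0,0,-1],[0,0,-0.0015,0,0,0,-1],[0,0,-0.0015,0,0,0,-1]]'>/dev/null; python3 chk.py;python3 go.py .621 .1805 .263 98
```

```text
yaw 97.94 M [-0.021  0.012  0.054] F [-0.2  0.1 -8.7]
yaw 97.94 M [ 0.019  0.058 -0.016] F [ 0.2 -0.1 -7.9]
t 14.47 pos [0.6213 0.1808 0.2701] yaw 97.94 F [ 0.2 -0.1 -7.9] M [ 0.02  0.06 -0.02] w 0.0248 q [0.24 0.04 1.4  0.   1.69 0.1 ]
shift [-0.0003 -0.0003  0.0071] turn [ 0.09 -0.06 -0.06]
```

The load holds at lid weight past the 2 mm play, so the lid is unlocked. I'll keep raising.

```bash
python3 -m inch '[[0,0,-0.002,0,0,0,-1],[0,0,-0.005,0,0,0,-1],[0,0,-0.009,0,0,0,-1],[0,0,-0.014,0,0,0,-1],[0,0,-0.019,0,0,0,-1],[0,0,-0.024,0,0,0,-1],[0,0,-0.03,0,0,0,-1],[0,0,-0.036,0,0,0,-1],[0,0,-0.042,0,0,0,-1],[0,0,-0.047,0,0,0,-1],[0,0,-0.05,0,0,0,-1],[0,0,-0.05,0,0,0,-1]]'>/dev/null; python3 chk.py; python3 look.py f scene wrist side; python3 go.py .619 -.1115 .32 98
python3 - <<'E'
from geo import *
t=[]
for n,x,y in(('scene',200,150),('side',285,85)):
    c=load('f_'+n); t.append(cv2.resize(c['frame'][y:y+112,x:x+150],(400,300),interpolation=cv2.INTER_CUBIC))
t.append(cv2.resize(load('f_wrist')['frame'],(400,250)));t[2]=cv2.copyMakeBorder(t[2],0,50,0,0,0)
cv2.imwrite('pics/z6.png',np.vstack([np.hstack(t[:2]),np.hstack([t[2],t[2]*0])]))
E
```

```text
yaw 97.94 M [-0.018  0.069 -0.014] F [ 0.   0.7 -8.7]
scene 51.38642075083904 [-0.00492949  0.69300567  0.84838007]
wrist 61.16226658229164 [0.61166408 0.25190785 0.4961565 ]
side 45.24690316487287 [ 0.52507843 -0.79516247  0.79303139]
t 15.62 pos [0.6211 0.1807 0.3195] yaw 97.94 F [ 0.7  0.1 -8.6] M [0.   0.04 0.  ] w 0.0249 q [0.24 0.05 1.32 0.   1.77 0.1 ]
shift [-0.2891 -0.0424 -0.0008] turn [ 0.05 -0.05 -0.06]
```

View pics/z6.png

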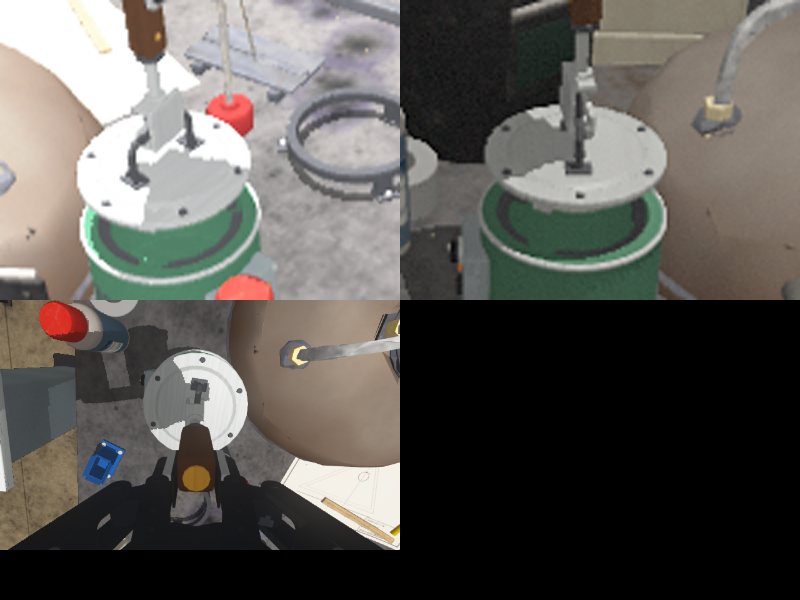

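Run:
```python
from geo import *
W=load('f_wrist');f=W['frame']
S=load('a_scene');D=load('a_side')
print('red base',tri(S,(286,193),D,(421,260)),'ball',tri(S,(282,127),D,(435,195)))
m=(f.min(2)>175).astype(np.uint8); n,l,s,c=cv2.connectedComponentsWithStats(m)
i=l[130,370] or l[200,370]; k=np.argwhere(l==i)[:,::-1]; h=cv2.convexHull(k.astype(np.int32))[:,0]
print(s[i],len(h))
h=h[(h[:,0]>300)&(h[:,1]<225)]
for z in(.1735,): 
  P=plane(W,h,z);o,r=circ(P);e=np.hypot(*(P[:,:2]-o).T)-r;k=abs(e)<.002;print(o,r,circ(P[k]),k.sum(),len(k))
```

```text
red base (array([ 0.77057231, -0.05810924,  0.01216882]), np.float64(0.00013155476027781887)) ball (array([ 0.77354821, -0.08278195,  0.23181177]), np.float64(0.011667592874849753))
[ 277   79  120  161 9461] 30
[0.64161367 0.20078634] 0.06251980933161844 (array([ 0.4980116 , -0.20227352]), np.float64(0.48730892622914074)) 2 22
```

Run:
```python
from geo import *
from scipy.optimize import least_squares
W=load('f_wrist');f=W['frame']
m=(f.min(2)>175).astype(np.uint8); n,l,s,c=cv2.connectedComponentsWithStats(m)
i=l[130,370] or l[200,370]; k=np.argwhere(l==i)[:,::-1]; h=cv2.convexHull(k.astype(np.int32))[:,0]
print(h.tolist())
h=h[(h[:,0]>345)&(h[:,1]<225)]
P=plane(W,h,.1735)[:,:2]
r=least_squares(lambda o:np.hypot(*(P-o).T)-.082,[.62,.18],loss='soft_l1',f_scale=.001);print(r.x,r.fun.round(4))
```

```text
[[396, 169], [394, 185], [389, 199], [387, 203], [384, 208], [379, 216], [366, 229], [354, 237], [350, 239], [342, 239], [321, 198], [320, 196], [277, 97], [277, 96], [278, 92], [286, 88], [313, 80], [318, 79], [324, 80], [329, 81], [337, 83], [347, 87], [349, 88], [361, 96], [371, 106], [377, 114], [387, 129], [391, 139], [394, 148], [396, 164]]
[0.62040031 0.18238543] [-0.0001  0.0004  0.0003  0.0003  0.0002  0.0007  0.0017  0.0017  0.0009
 -0.0003 -0.0012 -0.0008 -0.0009 -0.0004 -0.0002]
```

```bash
python3 -m inch '[[-0.002,0,0,0,0,0,-1],[-0.006,-0.001,0,0,0,0,-1],[-0.012,-0.002,0,0,0,0,-1],[-0.02,-0.003,0,0,0,0,-1],[-0.03,-0.004,0,0,0,0,-1],[-0.042,-0.006,0,0,0,0,-1],[-0.056,-0.008,0,0,0,0,-1],[-0.07,-0.01,0,0,0,0,-1],[-0.085,-0.0125,0,0,0,0,-1],[-0.1,-0.0145,0,0,0,0,-1],[-0.115,-0.017,0,0,0,0,-1],[-0.13,-0.019,0,0,0,0,-1]]'>/dev/null
python3 -m inch '[[-0.015,-0.002,0,0,0,0,-1],[-0.03,-0.0045,0,0,0,0,-1],[-0.045,-0.0065,0,0,0,0,-1],[-0.06,-0.009,0,0,0,0,-1],[-0.075,-0.011,0,0,0,0,-1],[-0.09,-0.0135,0,0,0,0,-1],[-0.104,-0.015,0,0,0,0,-1],[-0.118,-0.017,0,0,0,0,-1],[-0.13,-0.019,0,0,0,0,-1],[-0.14,-0.0205,0,0,0,0,-1],[-0.148,-0.022,0,0,0,0,-1],[-0.154,-0.0225,0,0,0,0,-1]]'>/dev/null
python3 -m inch '[[-0.004,-0.0005,0,0,0,0,-1],[-0.006,-0.001,0,0,0,0,-1],[-0.0066,-0.001,0,0,0,0,-1],[-0.0066,-0.001,0,0,0,0,-1],[-0.0066,-0.001,0,0,0,0,-1]]'>/dev/null; python3 chk.py;  python3 look.py g wrist; python3 go.py .6195 -.113 .21 98
```

```text
yaw 97.96 M [-0.008  0.032  0.033] F [-1.  -0.8 -7.8]
wrist 61.16226658229164 [ 0.60968191 -0.04141297  0.49553959]
t 18.08 pos [ 0.6192 -0.1125  0.3196] yaw 97.96 F [ 0.1 -0.1 -7.9] M [-0.01 -0.02 -0.05] w 0.0246 q [-0.22  0.01  1.36  0.    1.77 -0.36]
shift [-0.0006  0.      0.1096] turn [ 0.08 -0.07 -0.04]
```

View pics/g_wrist.png

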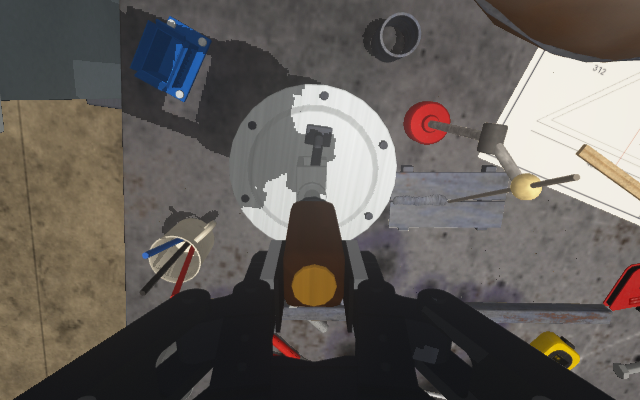

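Run:
```python
from geo import *
W=load('g_wrist');D=load('a_side');S=load('a_scene')
print('ball',tri(W,(526,187),D,(449,190)),'top',tri(W,(578,178),D,(447,160)))
print('tip D',plane(D,[(456,291)],.02),'W450',plane(W,[(450,200),(390,200)],.02),'plate corners',plane(D,[(413,285),(418,312)],.03))
```

```text
ball (array([ 0.78698291, -0.08739041,  0.23486079]), np.float64(0.0006333724545952713)) top (array([ 0.77811061, -0.06760646,  0.29059256]), np.float64(0.0011877716150570095))
tip D [[ 0.82541864 -0.15344324  0.02      ]] W450 [[ 0.83007493 -0.15979268  0.02      ]
 [ 0.74254169 -0.17194248  0.02      ]] plate corners [[ 0.73589499 -0.14521134  0.03      ]
 [ 0.73437925 -0.21359844  0.03      ]]
```

The lid covers the ring in the view, with its centre at about (313,165). The mug at (175,258) and the stand are clear. I'll lower it.

```bash
python3 -m inch '[[0,0,0.004,0,0,0,-1],[-0.0005,0,0.012,0,0,0,-1],[-0.0005,0,0.024,0,0,0,-1],[-0.0005,0,0.038,0,0,0,-1],[-0.0005,0,0.052,0,0,0,-1],[-0.0005,0,0.066,0,0,0,-1],[-0.0005,0,0.08,0,0,0,-1],[-0.0005,0,0.092,0,0,0,-1],[-0.0005,0,0.103,0,0,0,-1],[-0.0005,0,0.112,0,0,0,-1],[-0.0005,0,0.118,0,0,0,-1],[-0.0005,0,0.12,0,0,0,-1]]'>/dev/null; python3 chk.py
python3 -m inch '[[0,0,0,0,0,0,-1],[0,0,0.002,0,0,0,-1],[0,0,0.004,0,0,0,-1],[0,0,0.005,0,0,0,-1],[0,0,0.005,0,0,0,-1]]'>/dev/null; python3 chk.py; python3 go.py .6195 -.113 .188 98
```

```text
yaw 97.94 M [-0.012 -0.005  0.005] F [-0.1 -0.7 -8.4]
yaw 97.93 M [-0.052 -0.021  0.003] F [-0.4  0.8 -8.6]
t 19.5 pos [ 0.6195 -0.1133  0.1945] yaw 97.93 F [-0.4  0.8 -8.6] M [-0.05 -0.02  0.  ] w 0.025 q [-0.22  0.02  1.55  0.    1.57 -0.36]
shift [0.0003 0.0001 0.0065] turn [ 0.09 -0.06 -0.07]
```

```bash
python3 -m inch '[[0,0,0.001,0,0,0,-1],[0,0,0.002,0,0,0,-1],[0,0,0.003,0,0,0,-1],[0,0,0.004,0,0,0,-1],[0,0,0.004,0,0,0,-1]]'>/dev/null; python3 chk.py
python3 -m inch '[[0,0,0.0007,0,0,0,-1],[0,0,0.0014,0,0,0,-1],[0,0,0.002,0,0,0,-1],[0,0,0.002,0,0,0,-1]]'>/dev/null; python3 chk.py
python3 -m inch '[[0,0,0.0007,0,0,0,-1],[0,0,0.0014,0,0,0,-1],[0,0,0.002,0,0,0,-1],[0,0,0.002,0,0,0,-1]]'>/dev/null; python3 chk.py; python3 go.py .6195 -.113 .188 98
```

```text
yaw 97.94 M [-0.012 -0.    -0.01 ] F [-0.4  0.2 -9.1]
yaw 97.94 M [ 0.003 -0.047  0.009] F [-0.6  0.4 -8.5]
yaw 97.93 M [-0.01  -0.002 -0.014] F [ 0.2  0.5 -2.5]
t 20.58 pos [ 0.6197 -0.1133  0.1871] yaw 97.93 F [ 0.2  0.5 -2.5] M [-0.01 -0.   -0.01] w 0.025 q [-0.22  0.02  1.56  0.    1.56 -0.36]
shift [ 0.0003 -0.0001 -0.0009] turn [ 0.14 -0.04 -0.07]
```

The full weight has been taken up by the rest. Now I'll lower the hook off the bar, back out along tool -y and rise.

```bash
python3 -m inch '[[0,0,0.003,0,0,0,-1],[0,0,0.007,0,0,0,-1],[0,0,0.011,0,0,0,-1],[0,0,0.015,0,0,0,-1],[0,0,0.018,0,0,0,-1],[0,0,0.0185,0,0,0,-1],[0,0,0.0185,0,0,0,-1]]'>/dev/null; python3 chk.py; python3 go.py .6195 -.113 .168 98
python3 -m inch '[[0,-0.003,0,0,0,0,-1],[0,-0.008,0,0,0,0,-1],[0,-0.014,0,0,0,0,-1]]'>/dev/null; python3 chk.py
```

```text
yaw 97.94 M [-0.015 -0.019 -0.043] F [-0.5 -0.  -2. ]
t 21.17 pos [ 0.6194 -0.1132  0.1677] yaw 97.94 F [-0.5 -0.  -2. ] M [-0.02 -0.02 -0.04] w 0.025 q [-0.22  0.03  1.58  0.    1.53 -0.36]
shift [ 0.0002  0.0002 -0.0003] turn [ 0.05 -0.07 -0.06]
yaw 97.94 M [ 0.008 -0.008  0.001] F [ 0.   0.3 -2.1]
```

Free of contact. I'll back out fully, rise to 0.31 and check the lid.

```bash
python3 -m inch '[[0,-0.007,0,0,0,0,-1],[0,-0.014,0,0,0,0,-1],[0,-0.021,0,0,0,0,-1],[0,-0.028,0,0,0,0,-1],[0,-0.032,0,0,0,0,-1],[0,-0.032,-0.005,0,0,0,-1],[0,-0.032,-0.02,0,0,0,-1],[0,-0.032,-0.04,0,0,0,-1],[0,-0.032,-0.065,0,0,0,-1],[0,-0.032,-0.095,0,0,0,-1],[0,-0.032,-0.12,0,0,0,-1],[0,-0.032,-0.14,0,0,0,-1]]'>/dev/null; python3 chk.py; python3 go.py .422 -.0223 .25 70; python3 look.py h scene wrist side
python3 - <<'E'
from geo import *
t=[]
for n,x,y in(('scene',260,150),('side',290,220)):
    c=load('h_'+n); t.append(cv2.resize(c['frame'][y:y+112,x:x+150],(400,300),interpolation=cv2.INTER_CUBIC))
cv2.imwrite('pics/z7.png',np.hstack(t))
E
```

```text
yaw 97.94 M [-0.035 -0.005 -0.003] F [-0.3 -0.3 -2.3]
t 22.42 pos [ 0.5741 -0.1197  0.312 ] yaw 97.94 F [-0.3 -0.3 -2.3] M [-0.04 -0.   -0.  ] w 0.0252 q [-0.25 -0.09  1.46  0.    1.76 -0.39]
shift [ 0.1175 -0.1374  0.0614] turn [ 0.23 -0.06 27.94]
scene 51.38642075083904 [-0.00492949  0.69300567  0.84838007]
wrist 61.16226658229164 [ 0.5638834  -0.0484168   0.49141349]
side 45.24690316487287 [ 0.52507843 -0.79516247  0.79303139]
```

View pics/z7.png

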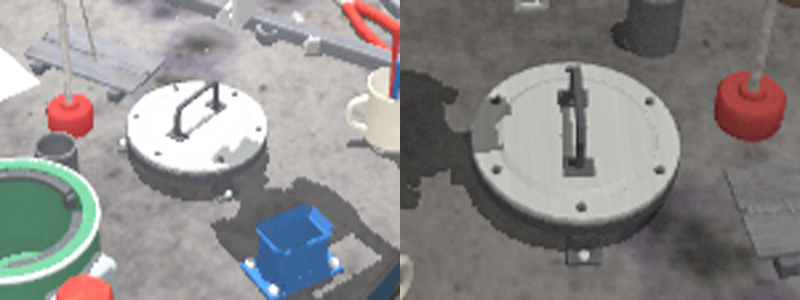

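The lid lies flat on the ring. I'll check numerically that the lifter hasn't shifted in the grip, comparing the wrist frames from before and after, and then move to the holder.

```bash
python3 - <<'E'
from geo import *
for n in('c_wrist','d_wrist','h_wrist'):
    f=load(n)['frame']; h=cv2.cvtColor(f,cv2.COLOR_BGR2HSV)
    def st(m):
        k=np.argwhere(m[185:320,270:360])+[185,270]; return len(k),k.mean(0)[::-1].round(1),k.min(0)[::-1],k.max(0)[::-1]
    print(n,st((h[...,0]>8)&(h[...,0]<28)&(h[...,1]>150)&(h[...,2]>110)),st((h[...,0]<14)&(h[...,1]>120)&(h[...,2]<90)&(h[...,2]>25)))
E
python3 -m inch '[[0.005,-0.006,0,0,0,2,-1],[0.018,-0.02,0,0,0,5,-1],[0.035,-0.04,0,0,0,9,-1],[0.052,-0.06,0,0,0,13,-1],[0.069,-0.08,0,0,0,17,-1],[0.085,-0.1,0,0,0,21,-1],[0.1,-0.117,0,0,0,24.5,-1],[0.11,-0.129,0,0,0,27,-1],[0.116,-0.136,0,0,0,27.9,-1],[0.1175,-0.1375,0,0,0,27.9,-1],[0.1175,-0.1375,0,0,0,27.9,-1],[0.1175,-0.1375,0,0,0,27.9,-1]]'>/dev/null; python3 chk.py; python3 go.py .422 -.0223 .185 70
```

```text
c_wrist (1435, array([313.6, 285.1]), array([292, 265]), array([336, 305])) (3078, array([312.8, 257.1]), array([283, 216]), array([344, 306]))
d_wrist (1433, array([313.6, 285. ]), array([292, 264]), array([336, 305])) (1854, array([310.7, 269.2]), array([283, 234]), array([344, 306]))
h_wrist (1424, array([313.7, 285. ]), array([292, 264]), array([336, 305])) (1842, array([312.9, 270.1]), array([284, 242]), array([344, 306]))
yaw 70.08 M [-0.036 -0.011  0.017] F [ 0.5 -0.8 -2.4]
t 23.57 pos [ 0.4216 -0.0225  0.3073] yaw 70.08 F [ 0.5 -0.8 -2.4] M [-0.04 -0.01  0.02] w 0.025 q [-0.11 -0.45  1.76  0.    1.83  0.23]
shift [0.0002 0.0003 0.1223] turn [ 0.01 -0.08  0.08]
```

```bash
python3 -m inch '[[0,0,0.01,0,0,0,-1],[0,0,0.03,0,0,0,-1],[0,0,0.055,0,0,0,-1],[0,0,0.08,0,0,0,-1],[0,0,0.1,0,0,0,-1],[0,0,0.115,0,0,0,-1],[0,0,0.122,0,0,0,-1],[0,0,0.122,0,0,0,-1],[0,0,0.122,0,0,0,-1]]'>/dev/null; python3 chk.py; python3 go.py .422 -.0223 .1215 70
python3 -m inch '[[0,0,0.005,0,0,0,-1],[0,0,0.01,0,0,0,-1],[0,0,0.015,0,0,0,-1],[0,0,0.02,0,0,0,-1],[0,0,0.02,0,0,0,-1]]'>/dev/null; python3 chk.py
```

```text
yaw 70.03 M [-0.018  0.047  0.005] F [ 0.2 -0.9 -2. ]
t 24.32 pos [ 0.4217 -0.0223  0.1864] yaw 70.03 F [ 0.2 -0.9 -2. ] M [-0.02  0.05  0.01] w 0.025 q [-0.11 -0.46  1.96  0.    1.64  0.23]
shift [0.     0.0002 0.0649] turn [ 0.06 -0.09  0.03]
yaw 70.04 M [ 0.046 -0.018 -0.003] F [ 0.1  0.3 -3. ]
```

```bash
python3 -m inch '[[0,0,0.005,0,0,0,-1],[0,0,0.011,0,0,0,-1],[0,0,0.017,0,0,0,-1],[0,0,0.023,0,0,0,-1],[0,0,0.029,0,0,0,-1],[0,0,0.035,0,0,0,-1],[0,0,0.039,0,0,0,-1],[0,0,0.041,0,0,0,-1],[0,0,0.041,0,0,0,-1]]'>/dev/null; python3 chk.py; python3 go.py .422 -.0223 .1195 70
python3 -m inch '[[0,0,0.001,0,0,0,-1],[0,0,0.002,0,0,0,-1],[0,0,0.003,0,0,0,-1],[0,0,0.004,0,0,0,-1],[0,0,0.004,0,0,0,-1]]'>/dev/null; python3 chk.py; python3 go.py .422 -.0223 .1195 70
```

```text
yaw 70.04 M [0.013 0.018 0.002] F [ 0.1  0.1 -2.8]
t 25.48 pos [ 0.4214 -0.0222  0.1244] yaw 70.04 F [ 0.1  0.1 -2.8] M [0.01 0.02 0.  ] w 0.0246 q [-0.11 -0.44  2.05  0.    1.53  0.23]
shift [0.0001 0.0006 0.0049] turn [ 0.01 -0.08  0.04]
yaw 70.04 M [-0.015 -0.019 -0.053] F [-1.3 -0.3 -1.8]
t 25.9 pos [ 0.4215 -0.0221  0.1208] yaw 70.04 F [-1.3 -0.3 -1.8] M [-0.02 -0.02 -0.05] w 0.0249 q [-0.11 -0.44  2.05  0.    1.52  0.23]
shift [0.     0.0005 0.0013] turn [ 0.04 -0.09  0.04]
```

```bash
python3 -m inch '[[0,0,0.0005,0,0,0,-1],[0,0,0.0012,0,0,0,-1],[0,0,0.0012,0,0,0,-1]]'>/dev/null; python3 chk.py
python3 -m inch '[[0,0,0,0,0,0,-0.5],[0,0,0,0,0,0,0],[0,0,0,0,0,0,1],[0,0,0,0,0,0,1],[0,0,0,0,0,0,1],[0,0,0,0,0,0,1],[0,0,0,0,0,0,1],[0,0,0,0,0,0,1]]'; python3 go.py .422 -.0223 .27 70
```

```text
yaw 70.04 M [ 0.039 -0.022  0.039] F [ 0.4  0.3 -2.4]
time: 26.82
eef_pos: [0.4216, -0.0221, 0.1198]
tool_rot: [-0.0, 0.819, 0.574, 0.001]
wrist_force: [-0.8, 0.2, -0.0]
gripper_width: 0.0854
grasp_force: 0.0
t 26.82 pos [ 0.4216 -0.0221  0.1198] yaw 70.04 F [-0.8  0.2 -0. ] M [-0.01  0.02 -0.01] w 0.0854 q [-0.11 -0.44  2.06  0.    1.52  0.23]
shift [ 0.0002  0.0006 -0.1502] turn [ 0.05 -0.09  0.04]
```

```bash
python3 -m inch '[[0,0,-0.005,0,0,0,1],[0,0,-0.015,0,0,0,1],[0,0,-0.03,0,0,0,1],[0,0,-0.055,0,0,0,1],[0,0,-0.085,0,0,0,1],[0,0,-0.115,0,0,0,1],[0,0,-0.14,0,0,0,1],[0,0,-0.155,0,0,0,1],[0,0,-0.16,0,0,0,1],[0,0,-0.16,0,0,0,1],[0,0,-0.16,0,0,0,1],[0,0,-0.16,0,0,0,1]]'>/dev/null; python3 chk.py; python3 look.py i scene side
python3 - <<'E'
from geo import *
for n,bx in(('scene',dict(lifter=(345,198,395,265),mug=(385,172,425,210),can=(275,250,315,330))),('side',dict(lifter=(245,185,285,270),mug=(262,310,298,365),can=(260,105,290,185),pipe=(374,204,400,242)))):
    a=load('a_'+n)['frame'];b=load('i_'+n)['frame']
    for k,(x,y,X,Y) in bx.items():
        p=a[y:Y,x:X];r=cv2.matchTemplate(b[y-8:Y+8,x-8:X+8],p,cv2.TM_CCOEFF_NORMED);_,v,_,l=cv2.minMaxLoc(r);print(n,k,round(v,3),l[0]-8,l[1]-8)
E
```

```text
yaw 70.03 M [-0.031 -0.033  0.015] F [0.7 0.8 0.1]
scene 51.38642075083904 [-0.00492949  0.69300567  0.84838007]
side 45.24690316487287 [ 0.52507843 -0.79516247  0.79303139]
scene lifter 0.875 0 0
scene mug 1.0 0 0
scene can 1.0 0 0
side lifter 0.925 0 0
side mug 0.997 0 0
side can 0.687 0 0
side pipe 0.991 0 0
```

```bash
python3 -c "from station import manip;print(manip.hand_in())"
```

```text
the job is handed in; nothing more can be done
None
```

The lid was turned to its stop, lifted off and set flat on the rest, and the lifter is back in its holder. The can, mug and pipe show no movement in the final images, and the job is handed in at about 27 s; I viewed 13 pictures, over the limit of 10.

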